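Slide the top sample box across onto the barcode reader and square it to the stops

ROBOT

A 7-joint arm with a two-finger parallel gripper is mounted at the origin on the work surface. World frame = base frame: x ahead of the robot, y to its left, z up, the work surface at z = 0. Lengths are in mm, angles in rad, forces in N, time in s.
With the tool pointing down it reaches from about 400 to 875 mm from the base axis. Payload 19.3 kg.
Tool frame: the origin (TCP) lies at the very end of the fingers, on their centre line; the grasp point (between the pads) lies 19 mm behind it (grip_point_offset is the z of the grasp point in the tool frame, in mm); z points along the fingers, x is the direction in which the jaws open and shut, and the axes are right-handed (so a half turn about z gives the same grasp; the last joint's range is limited). The gripper opens to 85 mm and grips with 20 to 120 N. Pads are 22 mm wide; open, the fingers measure 114 mm over their backs; the gripper's body (76 mm by 85 mm) begins 54 mm behind the grasp point. The pads swing forward as they close: fully open they stand 13 mm farther back than shut.
Start: joints at [-1.312, 0.521, -0.036, 1.599, 0.021, 1.021, -0.113], TCP at [201.835, 591.503, 191.991] pointing down, gripper open.
Joint ranges: [-2.91, 2.91], [-0.3, 2.13], [-1.5, 1.42], [0.17, 2.43], [-1.26, 4.41], [0.16, 1.93], [-2.52, 2.52]. Speed limits (rad/s): [1.89, 1.89, 2.39, 2.39, 3.01, 3.01, 3.01].

INTERFACE

Orientations are given as a 3x3 rotation matrix whose columns are the frame's x, y, z axes.
In Python, from workcell import movep, movel, goto_joints, open_gripper, clamp, wait, inverse_kinematics, read_state, camera, PlanningError, finish_job, grip_point_offset gives the robot as it stands. Calls block until the motion is done:
- movep(position, orientation): joint-space move of the TCP to a pose.
- movel(position, frame=None, max_speed=150, guard=None): straight line of the TCP; frame=None keeps the orientation; max_speed is the mean speed in mm/s. With guard (N) it stops when the force on the tool has changed by that much, and returns True; else False.
- goto_joints(angles): joint-space move.
- open_gripper() and clamp(): open the fingers fully, or close them until they stop; the grip force is fixed at half the most.
- wait(seconds).
- inverse_kinematics(position, orientation): joint angles nearest the present ones, or None.
- read_state(): the state.
- camera(name): name is "scene" or "top" or "wrist"; returns a dict with "image" (480x640x3 uint8, blue, green, red), "range_z" (480x640 float32, mm along the optical axis (not along the pixel's ray), 0 where there is no reading), "fx", "fy", "cx", "cy" (pixels), "dist_coeffs" ([k1, k2, p1, p2, k3] as OpenCV has them; the pictures are not rectified), "cam_to_world" (4x4, takes a point from camera to world coordinates). Camera axes: x right, y up, looking along -z (the intrinsics and any distortion apply to the point x, -y, -z); pixel columns grow to the right and rows downward; lengths in mm; the calibration is good to about 2 mm. A picture is of the moment at which its call begins.
A pose or a line that the arm cannot do raises PlanningError and nothing moves.
- finish_job(): hands the job in, once; it reports no verdict.
The state is a dict: "time": time; "qpos": joint angles; "qvel": joint speeds; "joint_efforts": joint torques, N m; "eef_pos": TCP position; "tool_rot": TCP orientation; "ft_force": force on the tool from outside, world axes, zero at the start; "torque": the same for the moment, N m; "finger_gap": finger opening in mm.
Only numpy, scipy, OpenCV 4.12 (cv2) and the standard library are available. Lean on these libraries where they do the work, as an engineer would, in place of code of your own. Each camera call takes 0.05 s, during which the arm holds its last target.

TASK

Three sample boxes stand in a stack beside the barcode reader. Slide the top box sideways off the stack onto the reader's deck, keeping it level and not lifting it, and push it right up against both raised stops so that its two sides lie flush along them; then let go. Do not shift the two boxes underneath, and leave everything else on the bench where it is.

Things in the scene. Friction and masses are not known exactly. Their poses are not given: they have to be found in the camera images.
- box_top_center (a point): centre (half-way up) of the top box of the stack, the one to move: closed square sample box, 133 x 133 mm, 53 mm high, white base, clear lid showing tube caps, flat top and underside, 0.3 to 0.55 kg. Too wide to grip across, so it is pushed; slides under less than 8 N. Axes along its sides, z up.
- box_mid_center (a point): centre of the middle box, same make and size, directly under the top box; must stay put. Its lid, which the top box stands on, is 106 mm above the bench.
- box_low_center (a point): centre of the bottom box, same size, on the bench; must stay put. The stack stands about 3 to 25 mm clear of the reader deck's -y side, its sides within about 7 degrees of the reader's.
- reader: whole-box barcode reader, fixed. Origin on the bench below the deck; z up, x axis towards its far stop, y axis towards its left stop. Flat aluminium deck with a dark square window, 104 mm above the bench, from x = -110 to +90 and y = -90 to +90 mm, open on its -x and -y sides. In front of the -x side a control strip 30 mm wide, 62 mm high.
- deck_corner (a point): inner corner between the two black raised stops (8 mm high, 12 mm wide), on the deck surface, at reader x = y = +78 mm; axes as the reader's. Far stop: face at reader x = +78, from y = -50 to +90 mm. Left stop: face at reader y = +78, from x = -50 to +78 mm. A box against both has its centre at reader x = y = +11.5 mm.
- tube_rack: bystander: grey rack of capped white tubes, 56 x 200 mm and 70 mm high, beyond the reader and the stack; origin at the centre of its underside.
- reagent_bottle: bystander: brown glass bottle, 72 mm across and 160 mm high; origin at the centre of its underside.
- tip_box: bystander: closed pipette tip box, 120 x 82 mm and 62 mm high; origin at the centre of its underside.
There are look-alikes about, which are no part of the job. Leave any brown, green or turquoise look-alike of the part that bears box_top_center alone.

How it is judged (in metres and radians):
At the end, for the whole second after the job is handed in: The former top box rests flat on the reader's deck against both stops (each gap at most about 3.5 mm at the middle of the side, sides parallel to the stops within 0.03 rad); the two other boxes are still stacked within 12 mm of where they stood, and the rack, bottle and tip box within 20 mm (x of box_top_center in the frame of reader between 0.008 and 0.0145 m and y of box_top_center in the frame of reader between 0.008 and 0.0145 m and z of box_top_center in the frame of reader between 0.1275 and 0.1335 m and angle between the x axis of box_top_center and the x axis of reader, either way round below 0.03 rad and angle between box_top_center's own z axis and vertical below 0.03 rad and distance of each of box_mid_center, box_low_center from where it was at the start of the episode below 0.012 m and distance of each of tube_rack, reagent_bottle, tip_box from where it was at the start of the episode below 0.02 m); the robot touches nothing.
It fails at once if the top box is lifted (raised more than 12 mm) instead of slid (height (world z) of box_top_center above 0.1445 m).
It fails at once if the top box is tipped more than 0.2 rad from level (angle between box_top_center's own z axis and vertical above 0.2 rad).
It fails at once if the middle box is shifted more than 12 mm (distance of box_mid_center from where it was at the start of the episode above 0.012 m).
It fails at once if the bottom box is shifted more than 12 mm (distance of box_low_center from where it was at the start of the episode above 0.012 m).
It fails at once if a bystander (rack, bottle or tip box) is shifted more than 20 mm (distance of any of tube_rack, reagent_bottle, tip_box from where it was at the start of the episode above 0.02 m).
It also fails if it takes over 51 s, if anything falls off the work surface, if the arm or the gripper's body presses on something with over 40 N, if the wrist force passes 120 N, or if a joint passes its speed limit or range.

## Working session

There is one attempt and no reset: what is moved stays moved. The work goes in short steps, each a Python script; the robot and the scene stay as the last script left them, time stands still between calls to the robot, and variables do not carry over. Pictures are saved under pics/ and viewed, and the job is handed in when it is done.

```bash
mkdir -p pics; ls
python3 - <<'E'
from workcell import *
import cv2,numpy as np,pickle
s=read_state();print(s['time'],s['eef_pos'],s['tool_rot'],s['finger_gap'])
for n in ['scene','top']:
    c=camera(n);cv2.imwrite(f'pics/{n}0.png',c['image']);pickle.dump(c,open(f'{n}0.pkl','wb'))
    print(n,np.round(c['cam_to_world'],3),c['fx'],c['fy'],c['cx'],c['cy'],c['dist_coeffs'])
E
```

```text
pics
0.0 [201.72324748 591.12972538 191.43345682] [[ 3.22903836e-01  9.46431735e-01 -2.90424183e-04]
 [ 9.46431087e-01 -3.22903956e-01 -1.11010640e-03]
 [-1.14441904e-03  8.35911396e-05 -9.99999342e-01]] 85.09465591517105
scene [[ 4.600000e-01 -7.300000e-01  5.060000e-01  1.367418e+03]
 [ 8.880000e-01  3.820000e-01 -2.560000e-01 -4.383110e+02]
 [-6.000000e-03  5.670000e-01  8.240000e-01  1.490425e+03]
 [ 0.000000e+00  0.000000e+00  0.000000e+00  1.000000e+00]] 601.0863968796825 601.0863968796825 305.67281083101597 234.93197953529145 [-0.16414672  0.          0.          0.          0.        ]
top [[ 7.000000e-03  9.990000e-01 -4.700000e-02  4.272420e+02]
 [-1.000000e+00  6.000000e-03 -1.600000e-02 -1.038800e+01]
 [-1.600000e-02  4.700000e-02  9.990000e-01  1.531048e+03]
 [ 0.000000e+00  0.000000e+00  0.000000e+00  1.000000e+00]] 570.2188963237998 570.2188963237998 319.11351150637705 236.06925838450155 [-0.0138047  0.         0.         0.         0.       ]
```

View pics/scene0.png

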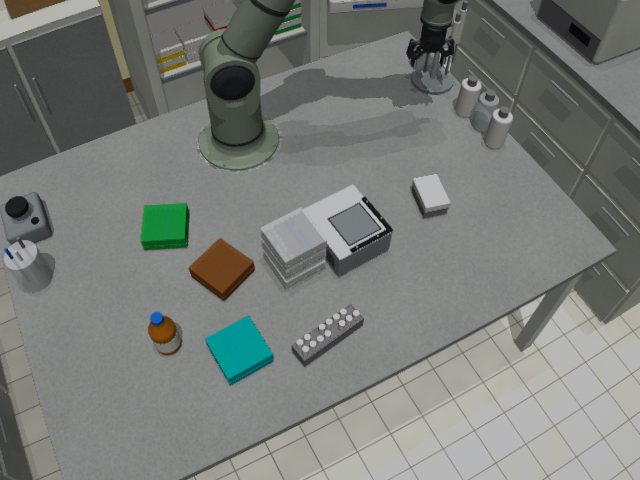

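View pics/top0.png

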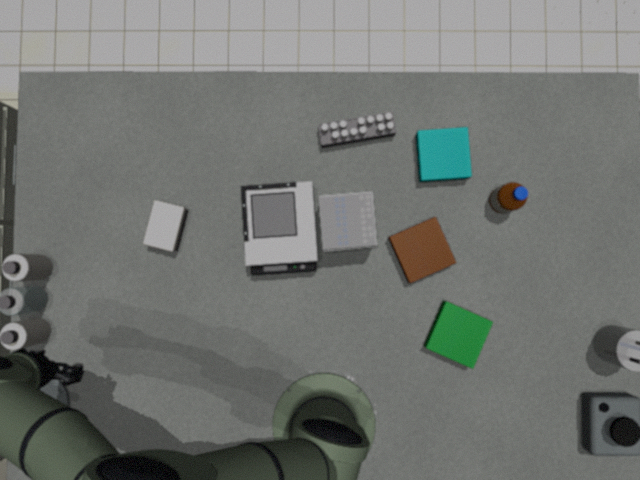

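```bash
cat > h.py <<'E'
import cv2,numpy as np
def K(c): return np.array([[c['fx'],0,c['cx']],[0,c['fy'],c['cy']],[0,0,1.]])
def ray(c,uv):
    p=cv2.undistortPoints(np.array(uv,float).reshape(-1,1,2),K(c),np.array(c['dist_coeffs'],float)).reshape(-1,2)
    d=np.c_[p[:,0],-p[:,1],-np.ones(len(p))]
    T=np.array(c['cam_to_world']);return T[:3,3],d@T[:3,:3].T
def onz(c,uv,z):
    o,d=ray(c,uv);return o+d*((z-o[2])/d[:,2])[:,None]
def proj(c,P):
    T=np.linalg.inv(c['cam_to_world']);q=np.array(P,float)@T[:3,:3].T+T[:3,3]
    q[:,1:]*=-1
    return cv2.projectPoints(q,np.zeros(3),np.zeros(3),K(c),np.array(c['dist_coeffs'],float))[0].reshape(-1,2)
def cloud(c):
    v,u=np.mgrid[0:480,0:640];o,d=ray(c,np.c_[u.ravel(),v.ravel()])
    return (o+d*c['range_z'].reshape(-1,1)).reshape(480,640,3)
E
python3 - <<'E'
import pickle,cv2,numpy as np
from h import *
c=pickle.load(open('top0.pkl','rb'))
cv2.imwrite('pics/topcrop.png',cv2.resize(c['image'][170:290,230:390],None,fx=5,fy=5,interpolation=cv2.INTER_CUBIC))
s=pickle.load(open('scene0.pkl','rb'))
cv2.imwrite('pics/scenecrop.png',cv2.resize(s['image'][175:295,250:410],None,fx=5,fy=5,interpolation=cv2.INTER_CUBIC))
for cc in (c,s):
    P=cloud(cc)
    print([np.round(P[v,u]) for u,v in ([(348,220),(275,215),(280,255),(170,225),(20+400,300)] if cc is c else [(292,235),(355,222)])])
E
```

```text
[array([531., -57., 157.]), array([547., 124., 105.]), array([446., 110., 105.]), array([523., 401.,  61.]), array([ 330., -256.,    2.])]
[array([535., -58., 161.]), array([545., 135., 109.])]
```

View pics/topcrop.png

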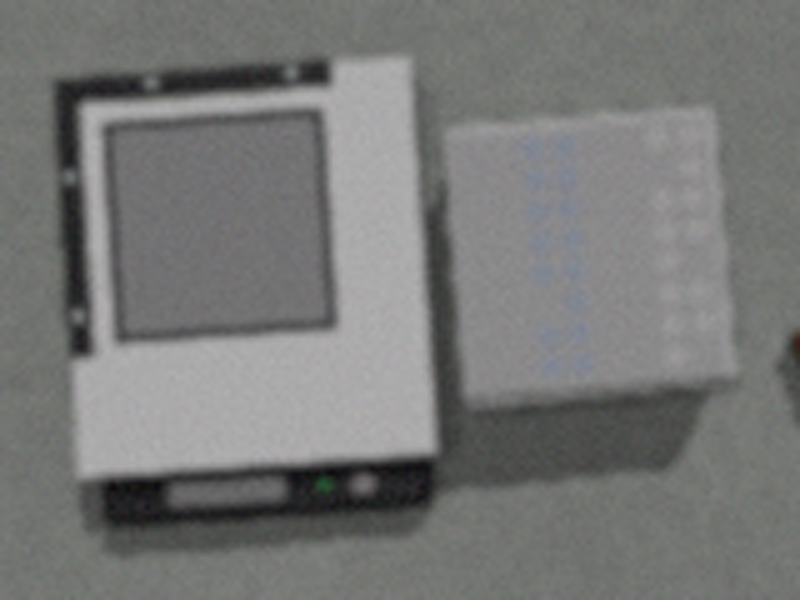

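View pics/scenecrop.png

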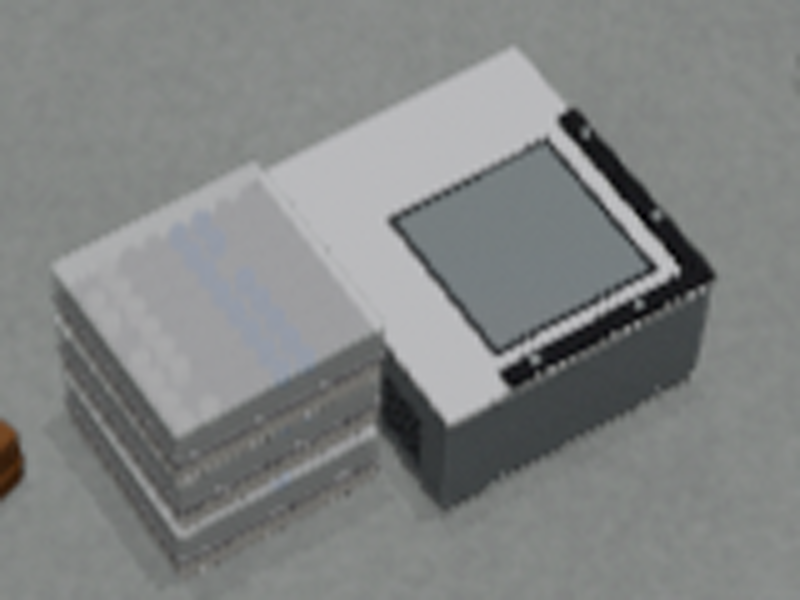

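```bash
cat > fit.py <<'E'
from h import *
from scipy.optimize import least_squares
def fit(obs,x0,bias=True):
    # obs: list (cam, local pts, px); pose x,y,yaw ; return
    def res(p):
        R=np.array([[np.cos(p[2]),-np.sin(p[2]),0],[np.sin(p[2]),np.cos(p[2]),0],[0,0,1]])
        return np.concatenate([(proj(c,np.array(L,float)@R.T+[p[0],p[1],0])-px).ravel() for c,L,px in obs])
    r=least_squares(res,x0);return r.x,r.fun
E
python3 - <<'E'
import pickle
from fit import *
t=pickle.load(open('top0.pkl','rb'));s=pickle.load(open('scene0.pkl','rb'))
T=lambda a:(np.array(a)+.5)/5-.5+[230,170]
S=lambda a:(np.array(a)+.5)/5-.5+[250,175]
h=66.5
ob={'reader':[(t,[[90,-90,104],[-110,-90,104],[-110,90,104],[90,90,112]],T([[412,57],[438,452],[78,477],[57,80]])),
 (s,[[-110,90,104],[90,90,112],[90,-90,104]],S([[515,45],[715,275],[447,420]]))],
'box':[(t,[[h,h,159],[h,-h,159],[-h,-h,159],[-h,h,159]],T([[447,127],[715,105],[735,380],[465,405]])),
 (s,[[-h,h,159],[h,h,159],[h,-h,159],[-h,-h,159]],S([[258,165],[385,332],[180,440],[55,268]]))]}
for k,o in ob.items():
    for nm,oo in (('both',o),('top',o[:1]),('scene',o[1:])):
        p,f=fit(oo,[500,0,0]);print(k,nm,np.round(p,3),np.round(f,1))
E
```

```text
reader both [5.36065e+02 1.16118e+02 7.30000e-02] [-0.4  0.3 -0.4  0.7 -0.1  0.4 -1.1  0.1 -0.4  1.1 -0.4  0.4 -0.5  1.6]
reader top [5.37000e+02 1.14792e+02 7.10000e-02] [ 0.2  0.   0.   0.3  0.3 -0.1 -0.5 -0.3]
reader scene [5.33265e+02 1.19248e+02 6.70000e-02] [ 0.2  0.1 -0.  -0.5 -0.2  0.4]
box both [ 5.31525e+02 -5.49980e+01  8.30000e-02] [-1.6 -0.4 -0.3 -0.3  0.2 -0.4 -1.  -1.2 -0.7 -0.7  0.2 -0.6 -1.5  0.4
 -1.7 -0.4]
box top [ 5.30156e+02 -5.65950e+01  8.30000e-02] [-0.9  0.1  0.4  0.3  0.8  0.2 -0.3 -0.6]
box scene [ 5.3353e+02 -5.3143e+01  8.2000e-02] [ 0.2 -0.5  1.1 -0.3 -0.6  0.7 -0.8 -0.1]
```

The top box is the uppermost of the clear-lid stack: (348,220) in the top view, (292,235) in the scene view. The brown (422,250), green (459,333) and turquoise (444,154) boxes are single coloured look-alikes, and the crop confirms this. I'll push with the fingers open, so both touch the box's -y side.

```bash
cat > cfg.py <<'E'
import numpy as np
from workcell import *
O=np.array([535.8,116.5]);A=0.071
X=np.array([np.cos(A),np.sin(A)]);Y=np.array([-X[1],X[0]])
def W(x,y,z): return np.r_[O+X*x+Y*y,z]
def L(p): d=np.asarray(p)[:2]-O; return np.round([d@X,d@Y],1)
def rot(v,s=1):
    x=np.r_[s*np.asarray(v),0];z=np.array([0,0,-1.]);return np.c_[x,np.cross(z,x),z]
def best(v,p):
    b=None
    for s in(1,-1):
        q=inverse_kinematics(p,rot(v,s))
        if q is not None:
            d=np.abs(np.array(q)-read_state()['qpos']).max()
            if b is None or d<b[0]: b=(d,rot(v,s))
    return b[1]
E
python3 - <<'E'
from cfg import *
import cv2
s=read_state();p=np.array(s['eef_pos'])
movel(p+[0,0,90])
P=W(-17,-285,270);R=best(X,P)
movep(P,R);print(read_state()['time'])
print(movel(W(-17,-285,109),max_speed=120,guard=12))
s=read_state();print(s['time'],s['eef_pos'],L(s['eef_pos']),s['ft_force'],s['finger_gap'])
for n in('scene','wrist','top'):
    c=camera(n);cv2.imwrite(f'pics/{n}1.png',c['image'])
    if n=='scene':cv2.imwrite('pics/scene1c.png',cv2.resize(c['image'][140:320,210:420],None,fx=3.5,fy=3.3))
E
```

```text
3.775
False
5.2667 [ 539.38731997 -169.13217332  109.57307021] [ -16.7 -285.2] [-0.14620151  0.43982348  0.49718609] 85.68432914654625
```

View pics/scene1c.png

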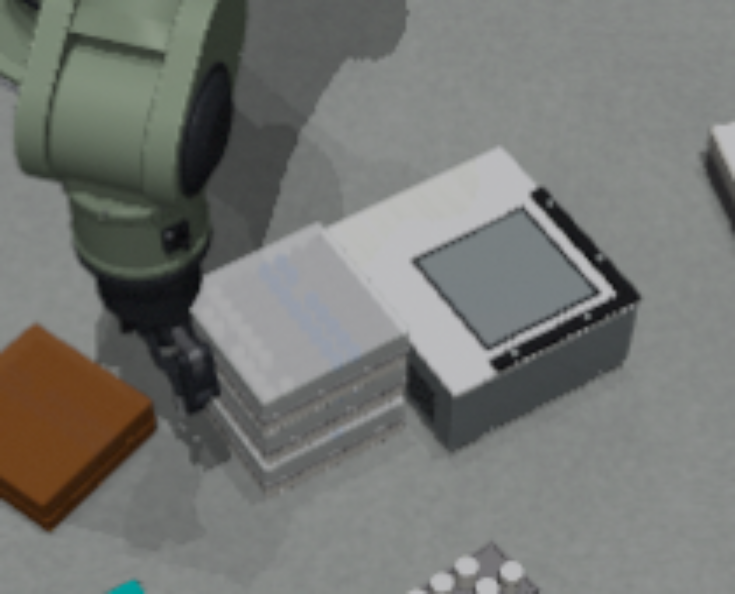

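View pics/wrist1.png

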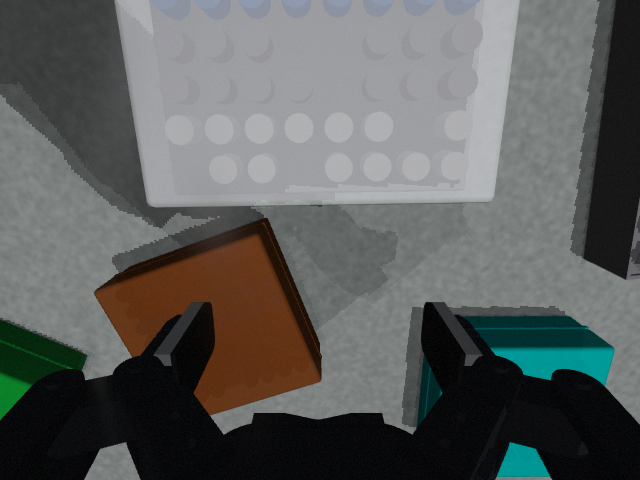

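Wrist view: the fingers (x≈190 and 450) are centred on the box's near side (edge row ≈204, x 148 to 495) and almost parallel to it. The scene crop shows them beside the top box, clear of the brown one. Next is a guarded push.

Run:
```python
from cfg import *
import cv2
f0=np.array(read_state()['ft_force'])
for y in (-262,-252,-242,-232,-215):
    g=movel(W(-17,y,109),max_speed=50,guard=14)
    s=read_state();print(y,g,round(s['time'],1),L(s['eef_pos']),np.round(np.array(s['ft_force'])-f0,1))
    if g:break
for n in('scene','top'):
    c=camera(n)
    if n=='scene':cv2.imwrite('pics/scene2c.png',cv2.resize(c['image'][140:320,210:420],None,fx=3.5,fy=3.3))
    else: cv2.imwrite('pics/top2c.png',cv2.resize(c['image'][170:290,230:390],None,fx=4,fy=4))
```

```text
-262 False 6.0 [ -16.9 -261.9] [ 0.6  0.3 -0.3]
-252 False 6.4 [ -17.  -251.6] [ 0.8 -0.4  0.2]
-242 False 6.7 [ -16.9 -241.6] [-0.2 -1.   0.1]
-232 False 7.1 [ -16.9 -231.6] [ 0.1  0.4 -0.4]
-215 False 7.6 [ -16.9 -214.7] [ 0.5 -0.9 -0.5]
```

View pics/scene2c.png

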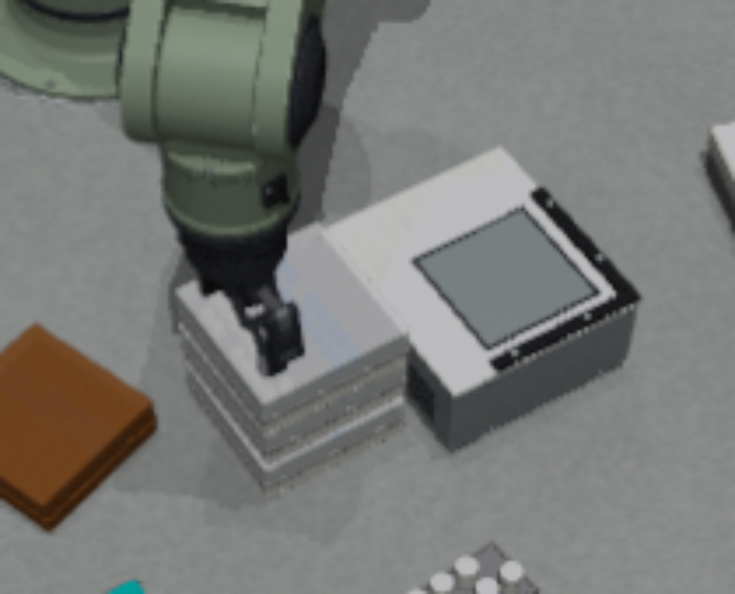

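Run:
```python
from cfg import *
from h import *
import cv2
s=read_state();print(s['eef_pos'],s['ft_force'],s['finger_gap'],s['qpos'])
c=camera('scene');P=cloud(c);cv2.imwrite('pics/scene3.png',c['image'])
cv2.imwrite('pics/scene3c.png',cv2.resize(c['image'][200:290,250:340],None,fx=6,fy=6))
print(proj(c,[s['eef_pos'],W(-17+50,-215,109),W(-17+50,-215,122),W(-17+50,-215,165),]))
for v in range(236,260,2): print(v,[tuple(np.round(P[v,u]).astype(int)) for u in (284,288,292,296)])
w=camera('wrist');cv2.imwrite('pics/wrist3.png',w['image'])
PW=cloud(w); print(w['cam_to_world'][:3,3])
d=PW[:,:,2]; 
for (v,u) in [(330,190),(315,205),(330,450),(350,170),(310,440),(150,320)]: print(v,u,np.round(PW[v,u]))
```

```text
[534.08528642 -99.28729346 109.03198644] [ 0.19928646 -0.44157101  0.34586768] 85.29333789406573 [-0.47492572  0.65362804  0.8060874   1.92155354 -0.63068116  0.83903385
  0.74109565]
[[278.96151765 251.25712334]
 [288.26202242 264.4786518 ]
 [288.11481537 261.93058077]
 [287.61430756 253.25232854]]
236 [(np.int64(575), np.int64(-99), np.int64(235)), (np.int64(600), np.int64(-99), np.int64(268)), (np.int64(601), np.int64(-89), np.int64(262)), (np.int64(542), np.int64(-50), np.int64(160))]
238 [(np.int64(577), np.int64(-100), np.int64(230)), (np.int64(598), np.int64(-98), np.int64(257)), (np.int64(601), np.int64(-89), np.int64(254)), (np.int64(548), np.int64(-53), np.int64(161))]
240 [(np.int64(538), np.int64(-84), np.int64(159)), (np.int64(600), np.int64(-99), np.int64(251)), (np.int64(601), np.int64(-89), np.int64(245)), (np.int64(553), np.int64(-55), np.int64(159))]
242 [(np.int64(582), np.int64(-103), np.int64(220)), (np.int64(601), np.int64(-100), np.int64(244)), (np.int64(603), np.int64(-90), np.int64(239)), (np.int64(563), np.int64(-60), np.int64(166))]
244 [(np.int64(586), np.
[... 1023 characters left out ...]
nt64(-95), np.int64(162)), (np.int64(588), np.int64(-85), np.int64(159)), (np.int64(594), np.int64(-76), np.int64(160))]
256 [(np.int64(586), np.int64(-107), np.int64(164)), (np.int64(588), np.int64(-97), np.int64(157)), (np.int64(595), np.int64(-88), np.int64(161)), (np.int64(598), np.int64(-78), np.int64(159))]
258 [(np.int64(589), np.int64(-109), np.int64(159)), (np.int64(594), np.int64(-100), np.int64(159)), (np.int64(597), np.int64(-90), np.int64(156)), (np.int64(599), np.int64(-79), np.int64(151))]
[528.74037639 -23.94791978 289.95772438]
330 190 [491. -91. 186.]
315 205 [491. -95. 169.]
330 450 [577. -85. 185.]
350 170 [488. -92. 196.]
310 440 [579. -86. 171.]
150 320 [530. -32. 157.]
```

View pics/scene3c.png

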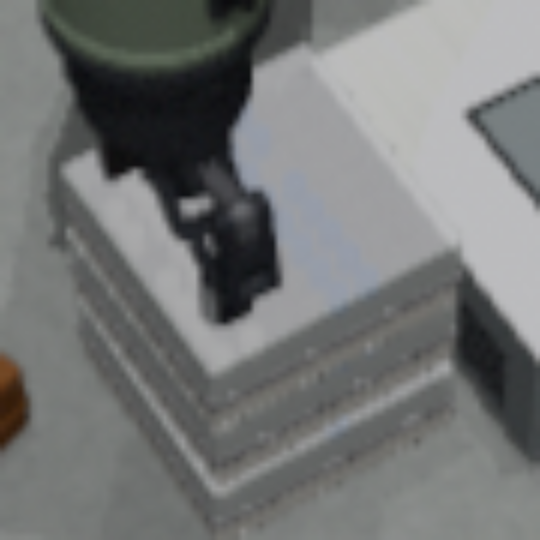

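View pics/wrist3.png

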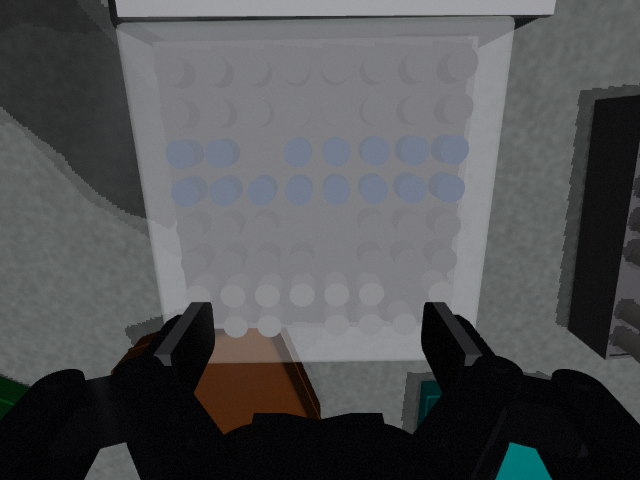

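Run:
```python
from cfg import *
from h import *
w=camera('wrist');print(w['fx'],w['cx'],w['cy'],np.round(w['cam_to_world'],3))
s=read_state();p=np.array(s['eef_pos']);R=np.array(s['tool_rot']);print(R.round(3))
for dz in(0,-13,-19,-32,-50,-60):
  print(dz,proj(w,[p+R[:,2]*dz+R[:,0]*42.5*k+R[:,1]*j for k in(-1,1) for j in (-11,11)]).round(0).tolist())
P=cloud(w)
for v in range(296,330,3): print(v,[tuple(np.round((P[v,u]-p)@R).astype(int).tolist()) for u in (195,202,208,425,432,440)])
```

```text
357.2654285578862 317.52909394004837 238.39971250405787 [[ 9.97000e-01 -6.80000e-02 -2.10000e-02  5.28740e+02]
 [ 7.10000e-02  9.52000e-01  2.97000e-01 -2.39700e+01]
 [-0.00000e+00 -2.97000e-01  9.55000e-01  2.89949e+02]
 [ 0.00000e+00  0.00000e+00  0.00000e+00  1.00000e+00]]
[[ 0.998  0.071 -0.   ]
 [ 0.071 -0.998 -0.   ]
 [-0.     0.    -1.   ]]
0 [[238.0, 253.0], [241.0, 290.0], [397.0, 253.0], [394.0, 290.0]]
-13 [[233.0, 262.0], [236.0, 301.0], [402.0, 262.0], [399.0, 301.0]]
-19 [[230.0, 266.0], [233.0, 307.0], [405.0, 266.0], [402.0, 307.0]]
-32 [[223.0, 277.0], [227.0, 320.0], [412.0, 277.0], [408.0, 320.0]]
-50 [[212.0, 295.0], [217.0, 342.0], [423.0, 295.0], [418.0, 342.0]]
-60 [[205.0, 307.0], [210.0, 357.0], [430.0, 307.0], [425.0, 357.0]]
296 [(-50, -10, -50), (-47, -10, -49), (-45, -10, -49), (44, -10, -50), (46, -10, -49), (50, -10, -48)]
299 [(-50, -9, -49), (-48, -8, -48), (-45, -9, -49), (44, -8, -48), (47, -8, -49), (50, -9, -49)]
302 [(-48, -10, -54), (-45, -11, -56), (-43, -10, -55), (44, -7, -49), (45, -10, -55), (48, -10, -55)]
305 [(-46, -11, -59), (-44, -11, 
[... 166 characters left out ...]
60)]
311 [(-45, -11, -63), (-42, -11, -64), (-43, -7, -56), (43, -6, -54), (43, -10, -62), (46, -10, -62)]
314 [(-45, -10, -65), (-42, -10, -64), (-43, -6, -57), (43, -5, -54), (43, -9, -62), (44, -11, -66)]
317 [(-44, -11, -67), (-43, -9, -64), (-43, -5, -57), (43, -4, -55), (43, -8, -62), (44, -11, -67)]
320 [(-43, -10, -68), (-43, -7, -64), (-43, -4, -57), (43, -2, -54), (43, -7, -63), (43, -11, -70)]
323 [(-43, -11, -71), (-42, -7, -65), (-43, -3, -58), (43, -1, -56), (43, -6, -63), (43, -11, -71)]
326 [(-43, -9, -70), (-43, -6, -65), (-43, -2, -58), (43, 0, -56), (43, -5, -64), (43, -9, -70)]
329 [(-43, -9, -72), (-43, -4, -64), (-43, 0, -58), (43, 1, -55), (43, -4, -64), (43, -8, -71)]
```

Something doesn't fit the description. With the TCP reported at z=109, the open fingertips passed over the lid (z=159) without touching it. Wrist depth puts the tips about 54 mm behind the TCP, not 13 mm, so I was at z≈163. I'll back off, go lower by that offset and check the tip height by camera before pushing.

Run:
```python
from cfg import *
from h import *
import cv2
movel(W(-17,-285,109),max_speed=150)
print(movel(W(-17,-285,66),max_speed=60,guard=8))
s=read_state();print(s['time'],s['eef_pos'],np.round(s['ft_force'],1))
p=np.array(s['eef_pos']);R=np.array(s['tool_rot'])
w=camera('wrist');P=cloud(w);cv2.imwrite('pics/wrist4.png',w['image'])
for v in (299,302,305,308): print(v,[tuple(np.round(P[v,u]).astype(int).tolist()) for u in (202,208,425,432)])
c=camera('scene');cv2.imwrite('pics/scene4c.png',cv2.resize(c['image'][180:290,230:340],None,fx=5.4,fy=5.4,interpolation=cv2.INTER_CUBIC))
```

```text
False
9.3 [ 539.15953223 -169.17303981   66.21299945] [-0.1 -0.   0.1]
299 [(471, -197, 52), (475, -198, 52), (625, -214, -2), (630, -213, -1)]
302 [(494, -162, 122), (496, -162, 121), (625, -216, 0), (583, -155, 122)]
305 [(494, -162, 124), (496, -163, 122), (581, -158, 120), (582, -156, 124)]
308 [(495, -161, 127), (496, -164, 122), (581, -159, 120), (582, -156, 126)]
```

View pics/scene4c.png

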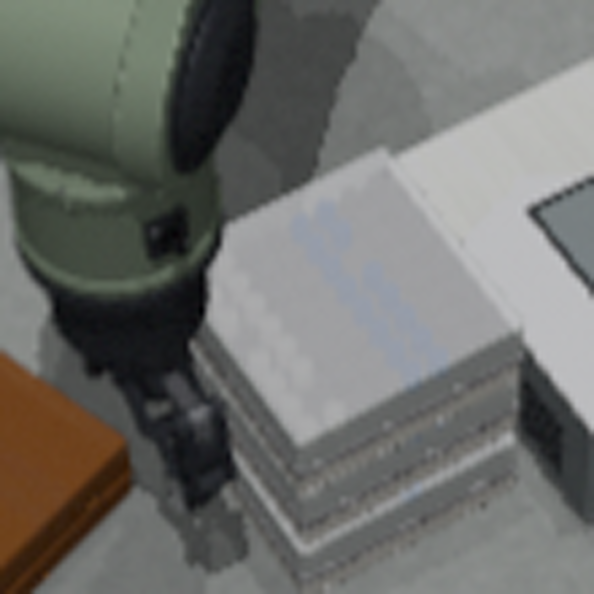

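View pics/wrist4.png

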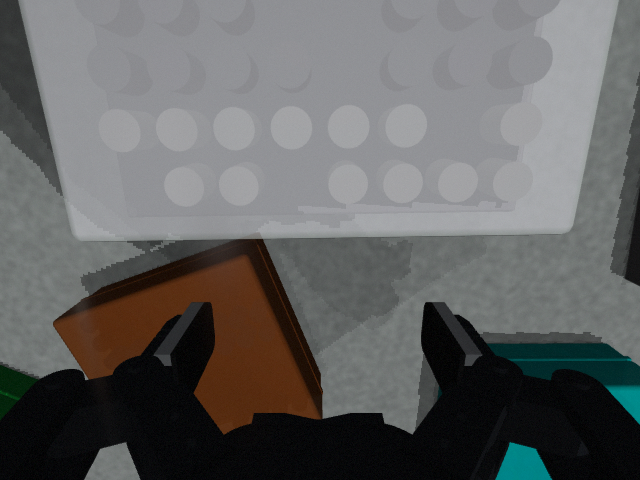

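The fingertips measure z≈120, between the middle lid (106) and the top lid (159), and the stack is still in place. Pushing now.

Run:
```python
from cfg import *
import cv2
f0=np.array(read_state()['ft_force'])
for y in (-258,-250,-244,-238,-230,-215):
    g=movel(W(-17,y,66),max_speed=45,guard=14)
    s=read_state();print(y,g,round(s['time'],1),L(s['eef_pos']),np.round(np.array(s['ft_force'])-f0,1))
    if g:break
c=camera('scene')
cv2.imwrite('pics/scene5c.png',cv2.resize(c['image'][160:300,230:400],None,fx=4.5,fy=4.2))
```

```text
-258 False 10.2 [ -17.  -258.1] [-0.5 -0.5 -0.7]
-250 False 10.5 [ -17.  -249.7] [ 0.2 -0.7 -1.3]
-244 False 10.8 [ -16.9 -243.6] [ 0.3  0.2 -0.7]
-238 False 11.0 [ -17.  -237.5] [ 0.9  0.1 -1.8]
-230 False 11.4 [ -17.  -229.5] [ 1.6 -0.3 -0.9]
-215 False 11.8 [ -17.  -214.5] [ 0.4 -0.6 -1.8]
```

View pics/scene5c.png

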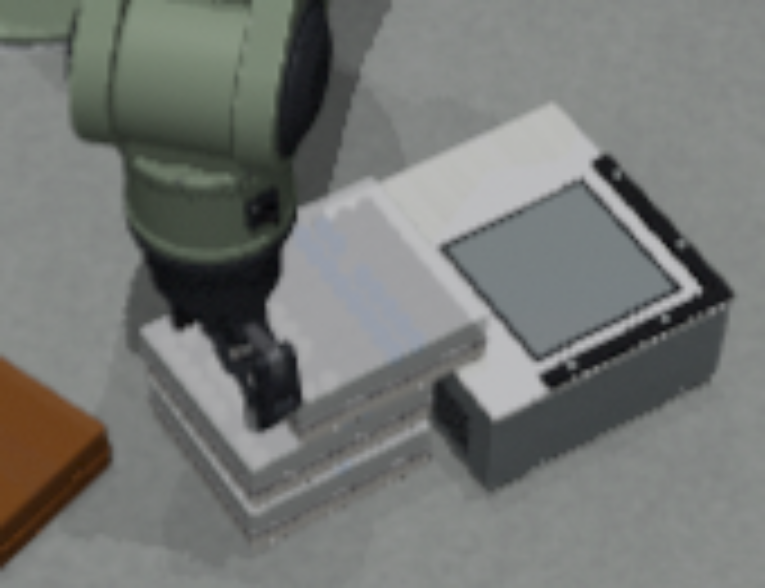

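The top box alone is sliding and the lower two are unmoved. Continuing towards the left stop.

Run:
```python
from cfg import *
import cv2
f0=np.array(read_state()['ft_force'])
def go(y,v,gd):
    g=movel(W(-17,y,66),max_speed=v,guard=gd)
    s=read_state();print(y,g,round(s['time'],1),L(s['eef_pos']),np.round(np.array(s['ft_force'])-f0,1));return g
for y,v in [(-150,55),(-82,55)]+[(k,20) for k in (-78,-75,-72,-70,-68,-66,-64)]:
    if go(y,v,12):break
for n,(a,b,d,e) in dict(scene=(160,300,230,400),top=(150,290,220,400)).items():
    c=camera(n);cv2.imwrite(f'pics/{n}6c.png',cv2.resize(c['image'][a:b,d:e],None,fx=4.4,fy=4.2,interpolation=cv2.INTER_CUBIC))
```

```text
-150 False 13.2 [ -17.  -150.2] [ 0.9 -0.4  0.9]
-82 False 14.6 [-17.  -82.1] [ 0.1 -0.2  1.7]
-78 False 15.0 [-16.9 -77.9] [ 1.1 -0.9  1.2]
-75 False 15.3 [-17.  -74.8] [ 0.1 -0.8  1.3]
-72 False 15.6 [-17.  -71.7] [ 0.2 -0.3  2.2]
-70 False 15.8 [-17.  -69.7] [ 0.3 -0.2  3. ]
-68 False 16.1 [-17.  -67.8] [ 0.1 -1.3  1.9]
-66 False 16.3 [-17.  -66.5] [ 0.3 -5.3  1.4]
-64 False 16.6 [-17.  -66.5] [  0.8 -17.1   3.7]
```

View pics/scene6c.png

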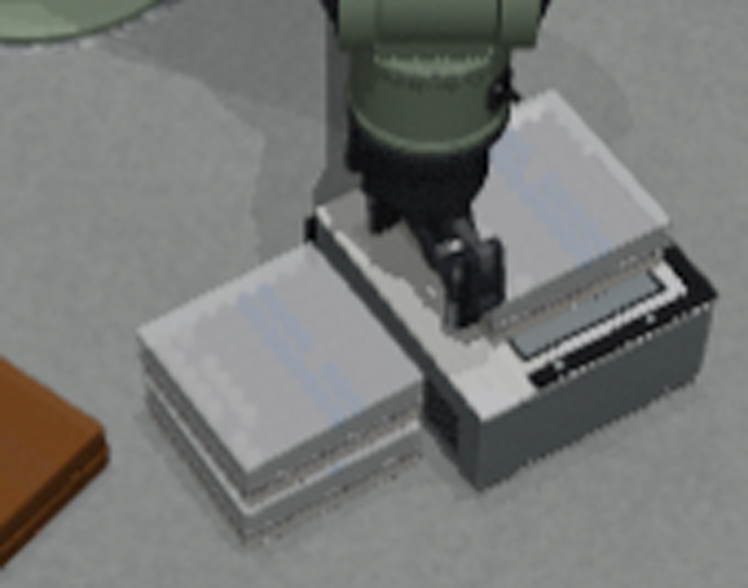

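View pics/top6c.png

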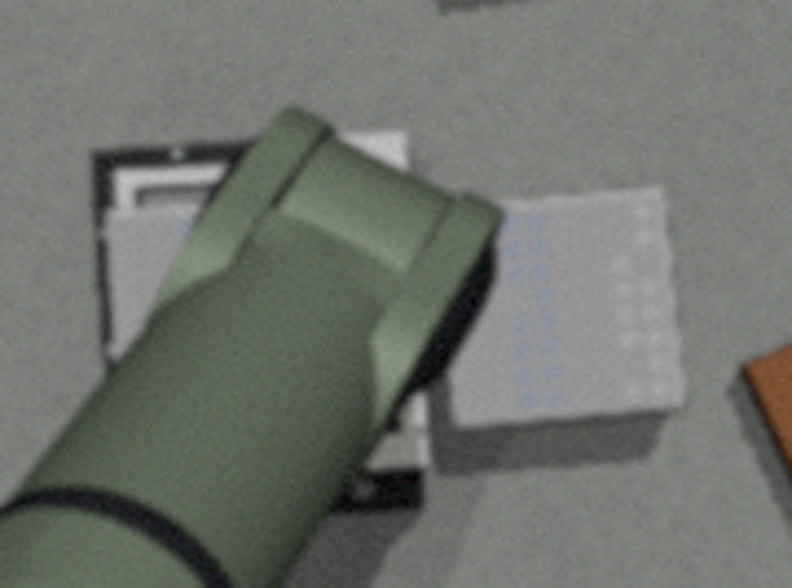

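The box met the left stop at tool y=-66.5 (17 N), about the expected -66, and the lower boxes have not moved. Now backing off and going round to the -x side to push it along to the far stop.

Run:
```python
from cfg import *
import cv2
movel(W(-17,-85,66),max_speed=60)
movel(W(-17,-85,150),max_speed=150)
P=W(-122,11,150);R=best(Y,P);movep(P,R)
print(read_state()['time'])
print(movel(W(-122,11,66),max_speed=100,guard=10))
s=read_state();print(s['time'],L(s['eef_pos']),s['eef_pos'][2])
w=camera('wrist');cv2.imwrite('pics/wrist7.png',w['image'])
c=camera('scene');cv2.imwrite('pics/scene7c.png',cv2.resize(c['image'][140:300,230:410],None,fx=4.2,fy=3.7,interpolation=cv2.INTER_CUBIC))
```

```text
18.8667
False
19.8583 [-121.7   11. ] 66.34293626263924
```

View pics/scene7c.png

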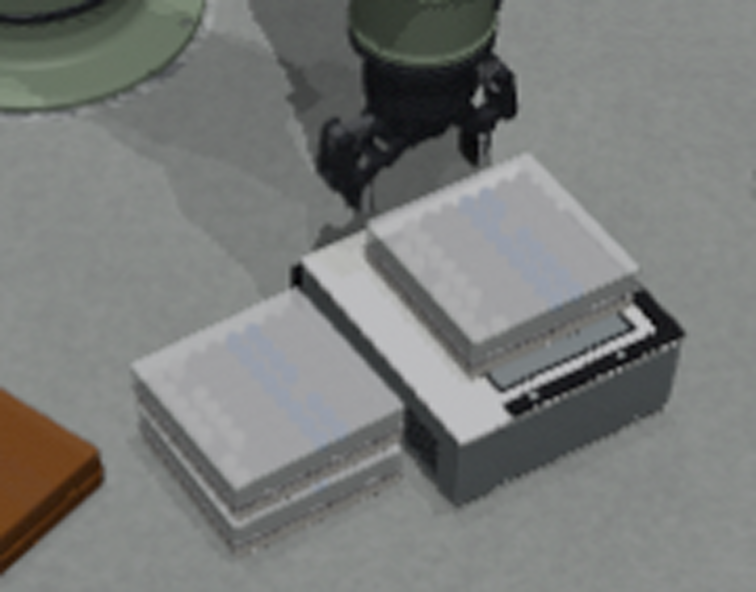

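View pics/wrist7.png

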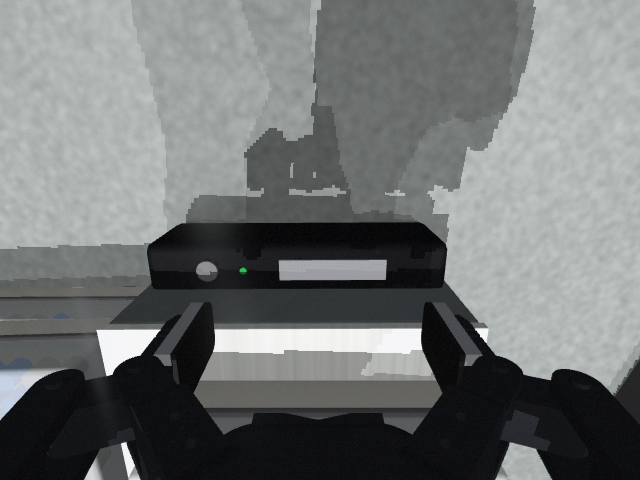

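The scene crop shows the box level on the deck against the left stop, with the fingers at its -x side. Pushing to the far stop.

Run:
```python
from cfg import *
import cv2
f0=np.array(read_state()['ft_force'])
for x,v in [(-100,40),(-82,40)]+[(k,20) for k in (-78,-75,-72,-70,-68,-66,-64,-62)]:
    g=movel(W(x,11,66),max_speed=v,guard=14)
    s=read_state();f=np.array(s['ft_force'])-f0;print(x,g,round(s['time'],1),L(s['eef_pos']),np.round(f,1))
    if g or -f[:2]@X>12:break
w=camera('scene');cv2.imwrite('pics/scene8c.png',cv2.resize(w['image'][140:300,230:410],None,fx=4.2,fy=3.7,interpolation=cv2.INTER_CUBIC))
movel(W(-100,11,66),max_speed=60)
movel(W(-100,11,230),max_speed=150)
t=camera('top');c=camera('scene')
import pickle;pickle.dump(t,open('t9.pkl','wb'));pickle.dump(c,open('s9.pkl','wb'))
cv2.imwrite('pics/top9c.png',cv2.resize(t['image'][170:290,230:390],None,fx=5,fy=5,interpolation=cv2.INTER_CUBIC))
cv2.imwrite('pics/scene9c.png',cv2.resize(c['image'][175:295,250:410],None,fx=5,fy=5,interpolation=cv2.INTER_CUBIC))
print(read_state()['time'])
```

```text
-100 False 20.7 [-100.2   10.9] [0.1 0.2 0.4]
-82 False 21.3 [-81.8  10.9] [-0.8  0.7  0.3]
-78 False 21.6 [-77.7  11. ] [ 0.6 -0.3  1.1]
-75 False 21.9 [-74.8  11. ] [-0.2 -0.1  0.3]
-72 False 22.2 [-71.8  11. ] [-1.1 -0.6  0.9]
-70 False 22.5 [-69.8  11. ] [-0.8 -0.2 -0.5]
-68 False 22.7 [-67.8  11. ] [-0.3  0.1  0.5]
-66 False 23.0 [-65.8  11. ] [-0.2  0.4  0.2]
-64 False 23.2 [-65.7  10.9] [-13.2  -1.1   9.6]
25.35
```

View pics/top9c.png

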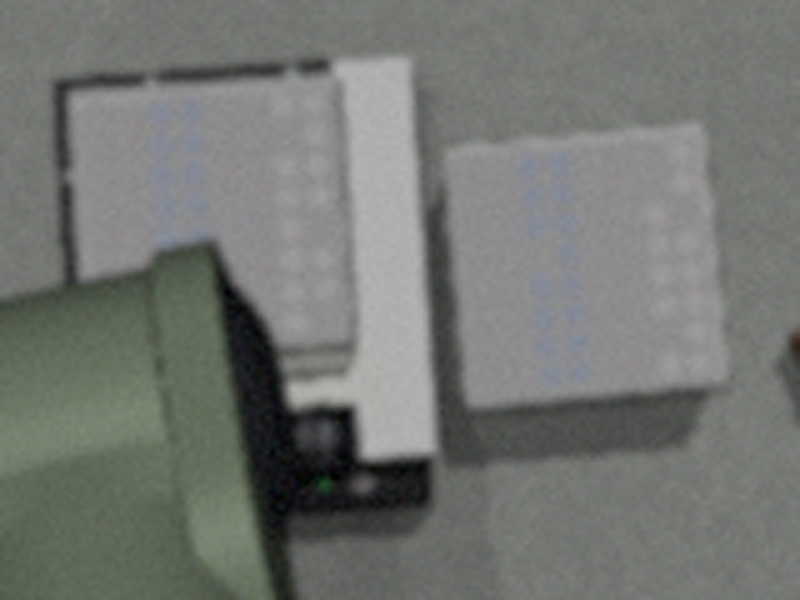

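View pics/scene9c.png

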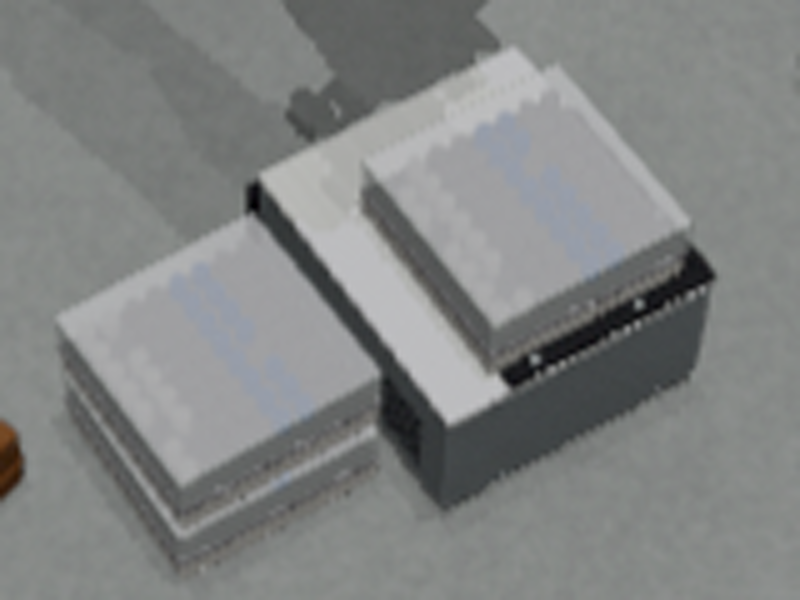

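Far-stop contact came at tool x=-65.7 (13 N), and the box looks flush along both stops. There's time to re-seat it against the left stop, which also checks it, and then take an unobstructed picture.

Run:
```python
from cfg import *
import cv2,pickle
P=W(11,-90,180);R=best(X,P);movep(P,R)
print(movel(W(11,-90,66),max_speed=120,guard=10),read_state()['time'])
f0=np.array(read_state()['ft_force'])
for y,v in [(-72,50)]+[(k,20) for k in (-69,-67.5,-66.5,-65.5,-64.5,-63.5)]:
    g=movel(W(11,y,66),max_speed=v,guard=14)
    s=read_state();f=np.array(s['ft_force'])-f0;print(y,g,round(s['time'],1),L(s['eef_pos']),np.round(f,1))
    if g or -f[:2]@Y>10:break
movel(W(11,-95,66),max_speed=60)
movel(W(11,-95,200),max_speed=150)
movep(W(0,-330,300),np.array(read_state()['tool_rot']))
t=camera('top');c=camera('scene');print(read_state()['time'])
pickle.dump(t,open('t10.pkl','wb'));pickle.dump(c,open('s10.pkl','wb'))
cv2.imwrite('pics/top10.png',t['image'])
cv2.imwrite('pics/top10c.png',cv2.resize(t['image'][170:290,230:390],None,fx=5,fy=5,interpolation=cv2.INTER_CUBIC))
cv2.imwrite('pics/scene10c.png',cv2.resize(c['image'][175:295,250:410],None,fx=5,fy=5,interpolation=cv2.INTER_CUBIC))
```

```text
False 27.425
-72 False 27.9 [ 11.  -71.7] [-0.4  0.8 -0.5]
-69 False 28.2 [ 11. -69.] [-0.5  0.7 -1.3]
-67.5 False 28.5 [ 11.  -67.5] [-1.   0.2 -0.3]
-66.5 False 28.7 [ 11.  -66.5] [-0.4  0.3  0.5]
-65.5 False 29.0 [ 11.  -66.5] [ 0.  -6.7 -0.2]
-64.5 False 29.2 [ 11.  -66.5] [ -0.2 -11.5  -0. ]
32.0333
```

View pics/top10c.png

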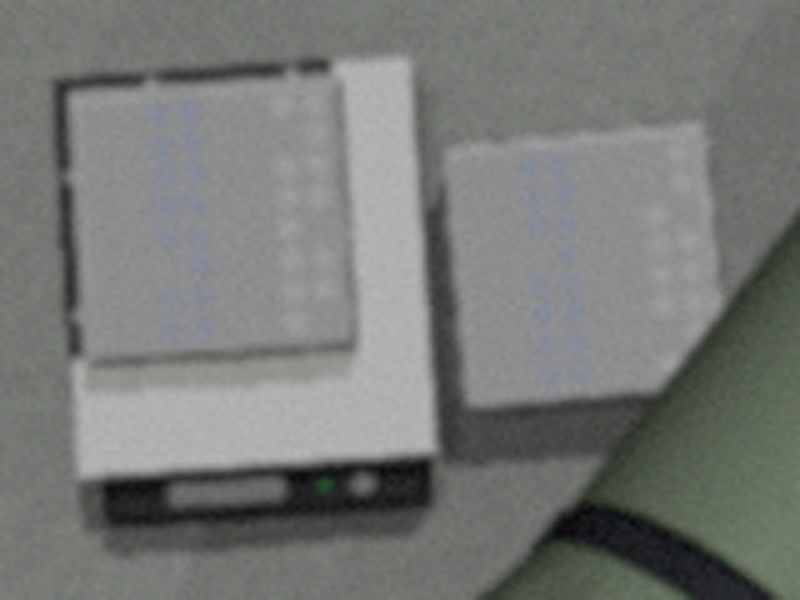

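View pics/scene10c.png

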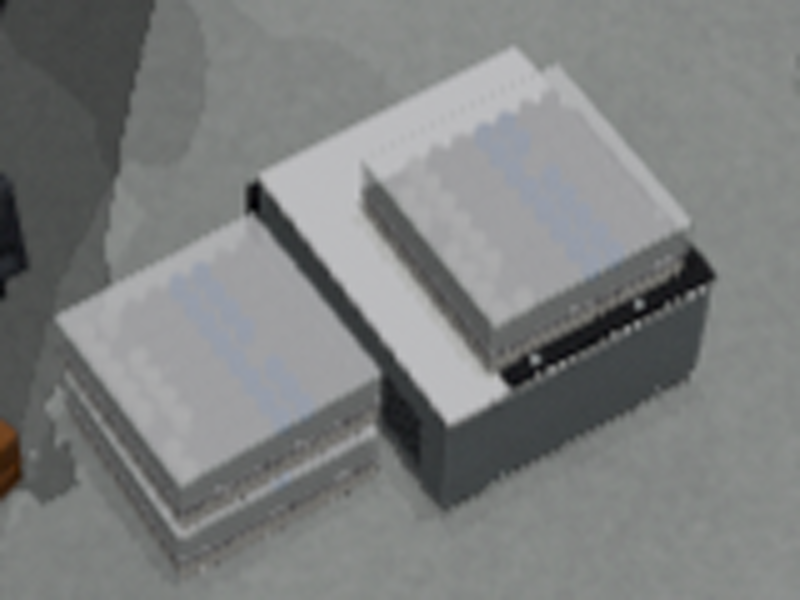

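View pics/top10.png

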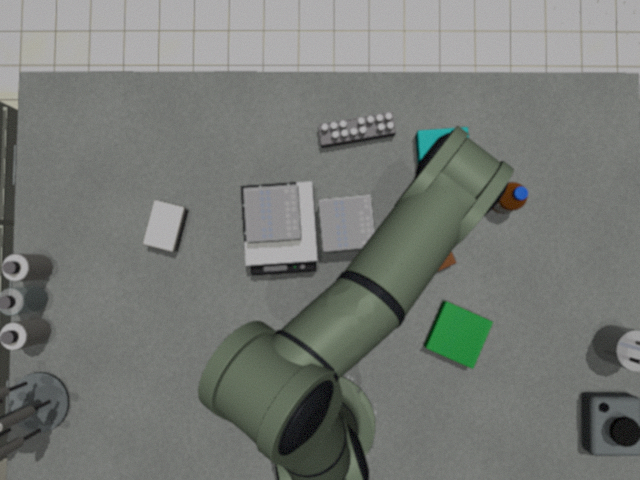

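Run:
```python
import pickle
from fit import *
t=pickle.load(open('t10.pkl','rb'));s=pickle.load(open('s10.pkl','rb'))
T=lambda a:(np.array(a)+.5)/5-.5+[230,170]
S=lambda a:(np.array(a)+.5)/5-.5+[250,175]
h=66.5;z=157
ot=(t,[[h,h,z],[h,-h,z],[-h,-h,z],[-h,h,z]],T([[67,92],[338,76],[353,345],[85,362]]))
os=(s,[[-h,h,z],[h,h,z],[h,-h,z],[-h,-h,z]],S([[557,68],[690,228],[492,330],[363,165]]))
rd={'top':(537,114.8,.071),'scene':(533.3,119.2,.067),'both':(536.07,116.1,.073)}
for n,o in(('top',[ot]),('scene',[os]),('both',[ot,os])):
    p,f=fit(o,[550,130,0]);r=rd[n];d=p[:2]-r[:2];c,q=np.cos(.071),np.sin(.071)
    print(n,p.round(3),'in reader',np.round([c*d[0]+q*d[1],-q*d[0]+c*d[1],p[2]-.071],3))
P=cloud(t);a=P[192:235,252:292].reshape(-1,3);print('lid z',np.median(a[:,2]));A=np.c_[a[:,:2],np.ones(len(a))];print(np.linalg.lstsq(A,a[:,2],rcond=None)[0][:2])
```

```text
top [5.46484e+02 1.27163e+02 6.90000e-02] in reader [ 1.0337e+01  1.1659e+01 -2.0000e-03]
scene [5.48677e+02 1.28393e+02 6.60000e-02] in reader [ 1.599e+01  8.079e+00 -5.000e-03]
both [5.47347e+02 1.27765e+02 6.80000e-02] in reader [ 1.2077e+01  1.0836e+01 -3.0000e-03]
lid z 157.6582539450211
[-0.70468469 -0.94560483]
```

Run:
```python
from workcell import *
finish_job();print(read_state()['time'])
```

```text
the job is handed in; nothing more can be done
the job is handed in; nothing more can be done
```

I slid the top box off the stack onto the reader's deck and pushed it against the left stop, then the far stop, with the gripper open. I re-seated it against the left stop, backed the arm clear and handed the job in at about 32 s.

**Contact checks:** the box met the left stop at tool y = -66.5 mm both times (expected about -66) and the far stop at x = -65.7 mm. Contact forces were about 11–17 N.

**Camera fit:** the two cameras together put the box centre at about (12.1, 10.8) mm in the reader frame; the target is 11.5 for both. The yaw error is about 0.003 rad and the lid is at z ≈ 157.7 mm, as it should be on the deck. The lower boxes, rack, tip box and visible part of the bottle look unmoved; I compared these by eye only.

**Failed or disagreeing:**
- **First push missed:** it passed just over the box without touching it. The open fingertips sit about 54 mm behind the reported TCP, not the 13 mm described. I measured this with the wrist camera and lowered the tool to suit.
- **Scene camera alone:** it puts the box at (16.0, 8.1) mm, with x outside the 14.5 mm limit. The top camera gives (10.3, 11.7), and I trust that and the contact positions more, because the far stop prevents x = 16.
- **Level check:** a plane fit to the lid's depth readings gave unusable slopes. That the box lies level rests on the pictures and the lid height.

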